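# Load a circuit board into a gated fixture

## Robot

A 7-joint arm with a two-finger parallel gripper is mounted at the origin on the work surface. World frame = base frame: x ahead of the robot, y to its left, z up, the work surface at z = 0. Lengths are in m, angles in rad, forces in N, time in s.
With the tool pointing down it reaches from about 0.4 to 0.925 m from the base axis. Payload 4.1 kg.
Tool frame: the origin (TCP) lies at the very end of the fingers, on their centre line; the grasp point (between the pads) lies 19 mm behind it; y points along the fingers, z is the direction in which the jaws open and shut, and the axes are right-handed (so a half turn about y gives the same grasp; the last joint's range is limited). The gripper opens to 85 mm and grips with 20 to 120 N. Pads are 22 mm wide; open, the fingers measure 114 mm over their backs; the gripper's body (76 mm by 85 mm) begins 54 mm behind the grasp point. The pads swing forward as they close: fully open they stand 13 mm farther back than shut.
Start: joints at [-1.445, 0.398, 0.045, 1.537, -0.019, 1.207, -0.051], TCP at [0.145, 0.634, 0.231] pointing down, gripper open.
Joint ranges: [-2.82, 2.82], [-0.49, 2.23], [-1.37, 1.46], [0, 2.46], [-1.36, 4.5], [0.23, 2], [-2.94, 2.94]. Speed limits (rad/s): [2.57, 2.57, 3.14, 3.14, 3.14, 3.14, 3.14].

## Interface

Orientations are given as [roll, pitch, yaw] about the fixed x, y, z axes, in that order (R = Rz(yaw) Ry(pitch) Rx(roll)).
In Python, from workcell import ctrl, fingers, kinematics, viewer, ticket, search_frame, place_of gives the robot as it stands. The module is installed in compiled form; this text tells all that it offers. Calls block until the motion is done:
- ctrl.reach(position, orientation): joint-space move of the TCP to a pose.
- ctrl.movel(position, frame=None, v=0.15, guard=None): straight line of the TCP; frame=None keeps the orientation; v is the mean speed in m/s. With guard (N) it stops when the force on the tool has changed by that much, and returns True; else False.
- ctrl.movej(angles): joint-space move.
- fingers.command_gripper(opening): finger opening in m; the grip force is fixed at half the most; returns when the fingers have stopped.
- ctrl.pause(seconds).
- kinematics.solve_ik(position, orientation): joint angles nearest the present ones, or None.
- viewer.capture(name): name is "scene" or "top" or "wrist"; returns the picture (480x640x3 uint8, blue, green, red); there is no depth.
- viewer.camera_params(name): a dict with "K" (3x3 intrinsics, pixels), "extrinsics" (4x4, takes a point from world to camera coordinates). Camera axes: x right, y down, z forward; pixel columns grow to the right and rows downward; lengths in m; the calibration is good to about 2 mm. The wrist camera is an equidistant fisheye: a pixel r from the principal point sees the ray r / f radians off the axis. A picture is of the moment at which its call begins: read the wrist's pose just before it. camera_params takes no time and is no camera call; for the wrist camera it gives the pose at the moment of the call.
A pose or a line that the arm cannot do raises ctrl.MotionError and nothing moves.
- ticket.hand_in(): hands the job in, once; it reports no verdict.
Trained networks look in the newest picture that a camera, given by its name, has taken for a name from the list of things; names that differ only in an ending like _2 or _b are one class to them, and where a whole thing is asked for, a point or a joint stands for the part that bears it (a point fixed in the world has none). Each returns a list of dicts, best first, with "p" (0 to 1); they miss things now and then, are a little off and sometimes report something else, mostly with a low value. They report only what shows in the picture. A call takes as long as a camera call.
- search_frame(camera, thing): "rect" ([left, top, right, bottom] in pixels, round what is visible of it).
- place_of(camera, thing): "at" ([row, column] in pixels: a listed point, or the origin of a listed thing).
Readings, each from a call of its own:
- ctrl.current_t(): time.
- ctrl.current_q(): joint angles.
- ctrl.current_dq(): joint speeds.
- ctrl.current_joint_torque(): joint torques, N m.
- ctrl.current_tcp_pos(): TCP position.
- ctrl.current_orientation(): TCP orientation.
- ctrl.current_force(): force on the tool from outside, world axes, zero at the start.
- ctrl.current_torque(): the same for the moment, N m.
- ctrl.current_opening(): finger opening in m.
Only numpy, scipy, OpenCV 4.12 (cv2) and the standard library are available. Lean on these libraries where they do the work, as an engineer would, in place of code of your own. Each camera call takes 0.05 s, during which the arm holds its last target.

## Task

Slide the orange gate of the loading fixture fully open, lift the green board off the black box by its heat sink and lower it (do not drop it) flat into the nest, with its white connector at the end away from the gate. Let go of it, then slide the gate fully home again over the board's end. Leave the blue board and everything else on the bench where it is.

Things in the scene. Friction and masses are not known exactly. Their poses are not given: they have to be found in the camera images.
- nest (a point): Centre of the loading fixture's nest floor, 20 mm above the bench; place and yaw differ each time. The nest is a flat recess 76 mm (x) by 106 mm (y), 3 mm to spare all round the board, aluminium walls 10 mm thick and 8 mm high, the upper 4 mm of them bevelled at 45 degrees as a lead-in. z is up. The gate is at the nest's -y end and slides along y; the end away from the gate is +y.
- fixture: The fixture, a grey block fixed to the bench, 108 mm (x) by 244 mm (y) by 20 mm high, reaching from y = -174 to +70 mm. Origin on the bench straight below the nest's centre, axes as the nest's. Two aluminium guides, their tops 40 mm above the bench, run beside the gate.
- gate (a joint): Gate travel, m: 0 = fully home (closed), 0.055 = fully open, a stop at each; grows as the gate slides to the nest's -y. Starts 0 to 12 mm open. About 2 N of friction, no spring: stays where left. It covers the last 20 mm of the board when home, still 15 mm clear of the heat sink; fully open it is 32 mm clear of the nest.
- gate_edge (a point): Middle of the gate's leading (+y) edge, on its underside, 9 mm above the nest floor (3 mm over a seated board; the connector is too tall to pass under). The gate is an orange plate 48 mm (x) by 80 mm (y) by 6 mm thick. Home, this point is 30 mm from the nest's centre towards -y.
- gate_knob (a point): Point to grip on the gate's black upright knob, 24 mm (x) by 16 mm (y), 40 mm tall on the orange plate: on its centre line, 40 mm above the nest floor, 15 mm below its top, 25 mm above the plate. Axes as the nest's. Moves with the gate: 70 mm from the nest's centre towards -y when home, 125 mm when open.
- green_board_grip (a point): Point to grip on the green board's black finned heat sink, 24 mm (board x) by 30 mm (board y), in the middle of the board, from 6 to 50 mm above its underside; the point is 34 mm above the underside. z is up. Seated, it is 34 mm above the nest floor over its centre, board and nest axes alike. Other parts beside the heat sink are 2 mm tall.
- green_board: The green circuit board on an aluminium plate, 70 mm (x) by 100 mm (y), 6 mm thick, about 180 g. Origin at the centre of its underside. Lies flat on the black box, in either of two places, the blue board in the other; its connector end (+y) points roughly to the bench's +y, within 0.4 rad.
- stock_box: Fixed black box with a flat top, 230 mm (x) by 160 mm (y), 30 mm high, on which both boards lie. Origin at the centre of its underside.
- green_board_connector (a point): Centre of the green board's white connector (44 x 10 mm, 10 mm tall, standing on the board along its +y end), 43 mm from the board's centre towards the board's +y and 11 mm above its underside.
- blue_board_grip (a point): The same point on the blue board, which is of the same make and lies on the same black box, about 110 mm from the green one. Leave it alone.
- jar_mid (a point): Mid-height of a small amber jar, 40 mm across, 55 mm tall, standing beyond the ruler's far end. Leave it alone.
- spool_mid (a point): Middle of a grey solder spool with black flanges, 60 mm across, 40 mm tall, beyond the fixture. Leave it alone.
- screwdriver_grip (a point): Handle of a red screwdriver lying beyond the fixture. Leave it alone.
- ruler_mid (a point): Middle of a steel ruler, 26 x 200 x 4 mm, lying flat on the bench between the fixture and the black box. Leave it alone.
- brush_grip (a point): Handle of a small brush with a wooden handle lying beyond the black box. Leave it alone.

How it is judged:
By the outcome, as a careful person would: the job done as asked, in the order asked, and still so for the second after the job is handed in, with the robot touching nothing.
It also fails if it takes over 69 s, if anything falls off the work surface, if the arm or the gripper's body presses on something with over 40 N, if the wrist force passes 120 N, or if a joint passes its speed limit or range.

## Working session

There is one attempt and no reset: what is moved stays moved. The work goes in short steps, each a Python script; the robot and the scene stay as the last script left them, time stands still between calls to the robot, and variables do not carry over. Pictures are saved under pics/ and viewed, and the job is handed in when it is done.

```bash
mkdir -p pics
cat > s1.py <<'E'
from workcell import ctrl, fingers, kinematics, viewer, ticket, search_frame, place_of
import cv2, numpy as np
print(ctrl.current_t(), ctrl.current_tcp_pos(), ctrl.current_orientation(), ctrl.current_opening())
for c in ["scene","top","wrist"]:
    im=viewer.capture(c); cv2.imwrite(f"pics/a_{c}.png",im)
    p=viewer.camera_params(c); print(c,np.round(p["K"],2).tolist(),np.round(p["extrinsics"],4).tolist())
for c in ["scene","top"]:
    for t in ["nest","gate_edge","gate_knob","green_board_grip","green_board_connector","blue_board_grip"]:
        print(c,t,[(np.round(d["at"],1).tolist(),round(d["p"],2)) for d in place_of(c,t)[:3]])
print(ctrl.current_t())
E
python3 s1.py
```

```text
0.0 [0.14471875 0.63303089 0.23025759] [-1.57277441e+00 -1.22398575e-04 -2.24681914e-01] 0.08544242285374772
scene [[496.41, 0.0, 318.22], [0.0, 496.41, 242.94], [0.0, 0.0, 1.0]] [[0.3654, 0.9308, -0.0073, -0.2555], [0.656, -0.263, -0.7075, -0.3431], [-0.6604, 0.2537, -0.7067, 1.4787], [0.0, 0.0, 0.0, 1.0]]
top [[457.7, 0.0, 321.14], [0.0, 457.7, 229.97], [0.0, 0.0, 1.0]] [[-0.0087, -0.9998, 0.0187, 0.0238], [-0.9884, 0.0058, -0.152, 0.6213], [0.1519, -0.0198, -0.9882, 0.745], [0.0, 0.0, 0.0, 1.0]]
wrist [[371.65, 0.0, 322.88], [0.0, 371.65, 234.69], [0.0, 0.0, 1.0]] [[0.224, 0.9746, -0.0017, -0.6484], [0.9351, -0.2144, 0.2823, -0.0356], [0.2748, -0.0648, -0.9593, 0.3798], [0.0, 0.0, 0.0, 1.0]]
scene nest [([263.5, 215.1], 0.83)]
scene gate_edge [([259.0, 198.8], 0.61), ([307.7, 337.5], 0.53)]
scene gate_knob [([256.7, 173.4], 0.88)]
scene green_board_grip []
scene green_board_connector [([216.7, 442.9], 0.98)]
scene blue_board_grip [([187.3, 399.8], 0.77), ([224.3, 426.4], 0.27)]
top nest []
top gate_edge [([279.6, 452.5], 0.61)]
top gate_knob [([281.9, 483.4], 0.95), ([278.7, 431.1], 0.67)]
top green_board_grip [([229.9, 157.5], 0.6)]
top green_board_connector [([242.4, 131.7], 0.71)]
top blue_board_grip [([299.4, 166.0], 0.68)]
0.75
```

View pics/a_scene.png

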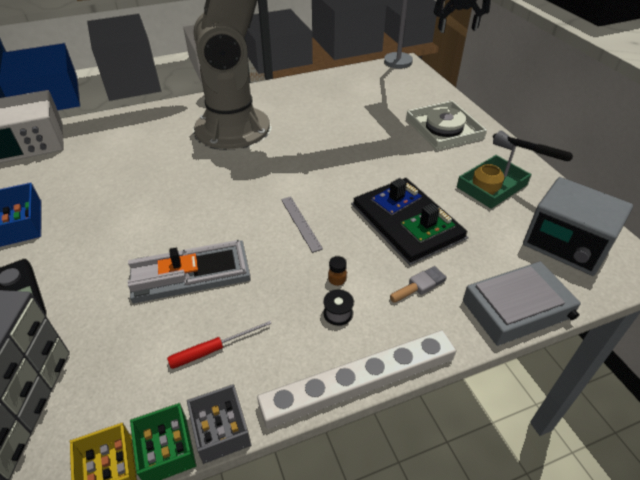

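View pics/a_top.png

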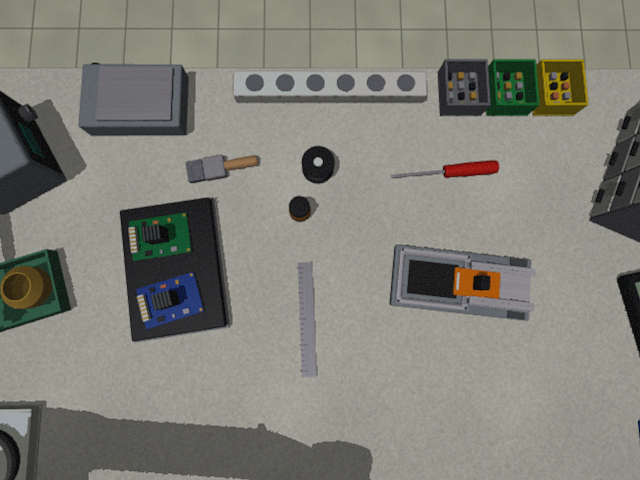

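View pics/a_wrist.png

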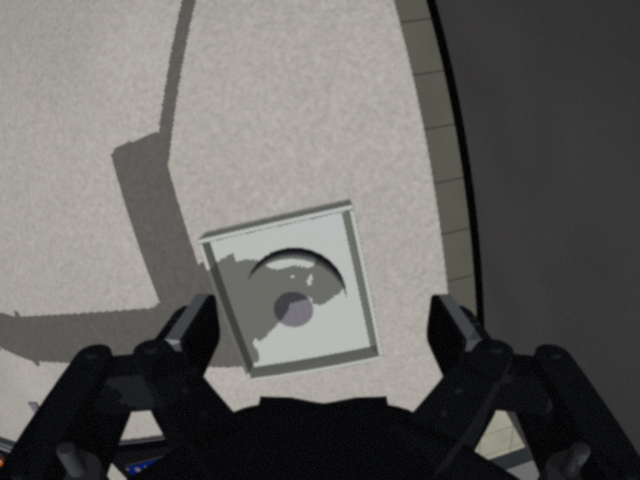

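```bash
cat > h.py <<'E'
from workcell import ctrl, fingers, kinematics, viewer, ticket, search_frame, place_of
import cv2, numpy as np
def ray(cam,px,P=None):  # px=[row,col]
    P=P or viewer.camera_params(cam); K=P["K"];E=np.array(P["extrinsics"])
    x=(px[1]-K[0][2])/K[0][0]; y=(px[0]-K[1][2])/K[1][1]
    if cam=="wrist":
        r=np.hypot(x,y); s=np.sin(r)/r if r>1e-9 else 1; d=np.array([x*s,y*s,np.cos(r)])
    else: d=np.array([x,y,1.])
    R=E[:3,:3]; return -R.T@E[:3,3], R.T@d
def onz(cam,px,z,P=None):
    o,d=ray(cam,px,P); return (o+d*(z-o[2])/d[2])
def proj(cam,X,P=None):
    P=P or viewer.camera_params(cam); K=P["K"];E=np.array(P["extrinsics"])
    c=E[:3,:3]@np.array(X)+E[:3,3]
    if cam=="wrist":
        n=np.hypot(c[0],c[1]); r=np.arctan2(n,c[2]); u=c[:2]/n*r
    else: u=c[:2]/c[2]
    return np.array([K[1][1]*u[1]+K[1][2],K[0][0]*u[0]+K[0][2]])
E
python3 - <<'E'
from h import *
f=lambda *a:np.round(onz(*a),4).tolist()
print("nest scene",f("scene",[263.5,215.1],.02))
print("knob",f("scene",[256.7,173.4],.06),f("top",[281.9,483.4],.06))
print("edge",f("top",[279.6,452.5],.029))
print("green",f("top",[229.9,157.5],.064)); print("gconn",f("top",[242.4,131.7],.041),f("scene",[216.7,442.9],.041))
print("blue",f("top",[299.4,166],.064),f("scene",[187.3,399.8],.064))
# block top left corners / fixture
for px in ([245,396],[308,390]): print("fix",f("top",px,.028))
for px in ([260,532],[318,528]): print("fix r",f("top",px,.02))
E
```

```text
nest scene [0.5414, -0.1751, 0.02]
knob [0.5293, -0.2533, 0.06] [0.5294, -0.2531, 0.06]
edge [0.535, -0.2105, 0.029]
green [0.6206, 0.295, 0.064]
gconn [0.6027, 0.346, 0.041] [0.6122, 0.3398, 0.041]
blue [0.5048, 0.2759, 0.064] [0.5054, 0.2834, 0.064]
fix [0.5968, -0.1134, 0.028]
fix [0.4869, -0.0993, 0.028]
fix r [0.5691, -0.3581, 0.02]
fix r [0.4673, -0.3429, 0.02]
```

Run:
```python
from h import *
P=viewer.camera_params("wrist");E=np.array(P["extrinsics"]);c=-E[:3,:3].T@E[:3,3]
p=ctrl.current_tcp_pos(); print(c,c-p, onz("wrist",[235,323],.03))
yaw=-.14
for pos in ([.62,-.2,.2],[.62,-.2,.25],[.53,-.25,.15],[.62,.295,.2]):
  for y in (yaw,yaw+np.pi):
    print(pos,y,kinematics.solve_ik(pos,[-np.pi/2,0,y]))
yaw=-.14
ctrl.reach([.62,-.205,.22],[-np.pi/2,0,yaw]); ctrl.pause(.1)
im=viewer.capture("wrist"); cv2.imwrite("pics/b_wrist.png",im)
P=viewer.camera_params("wrist")
for t,z in [("nest",.02),("gate_edge",.029),("gate_knob",.06)]:
    for d in place_of("wrist",t)[:3]: print(t,np.round(d["at"],1),round(d["p"],2),np.round(onz("wrist",d["at"],z,P),4))
import pickle; pickle.dump(P,open("b.pkl","wb"))
print(ctrl.current_t(),ctrl.current_tcp_pos())
```

```text
[0.07425294 0.64917725 0.37420012] [-0.07062586  0.01551034  0.14284159] [0.17324871 0.62652389 0.03      ]
[0.62, -0.2, 0.2] -0.14 [-0.27199066  0.52659982  0.7488667   1.5840546  -0.37884715  1.18147371
  1.98567183]
[0.62, -0.2, 0.2] 3.001592653589793 [-0.33200656  0.56189532  0.85199539  1.58554653 -0.44491307  1.19901309
 -1.10257099]
[0.62, -0.2, 0.25] -0.14 [-0.2933864   0.49302583  0.78580117  1.52318159 -0.35766235  1.27424187
  1.96875888]
[0.62, -0.2, 0.25] 3.001592653589793 [-0.38342473  0.55172206  0.94984875  1.52535989 -0.4580912   1.30159649
 -1.09167486]
[0.53, -0.25, 0.15] -0.14 [-0.43356191  0.6541451   1.15917537  1.804128   -0.66186462  1.13697373
  2.38157367]
[0.53, -0.25, 0.15] 3.001592653589793 [-0.31351076  0.52185498  0.92502805  1.80186197 -0.47446193  1.05806874
 -0.92226534]
[0.62, 0.295, 0.2] -0.14 [-0.71855697  0.5035106   0.30971235  1.48148732 -0.1596342   1.18143917
  1.04656202]
[0.62, 0.295, 0.2] 3.001592653589793 [-0.99609472  0.59697298  0.7545852   1.48970059 -0.42206292  1.22259302
 -1.89393234]
nest [116.8 340.6] 0.8 [ 0.5401 -0.1775  0.02  ]
gate_edge [ 40.6 535.8] 0.66 [0.4767 0.0283 0.029 ]
gate_edge [112.7 302.5] 0.57 [ 0.5319 -0.2108  0.029 ]
gate_knob [113.7 251.6] 0.78 [ 0.5274 -0.2503  0.06  ]
4.4167 [ 0.62006791 -0.20477433  0.219996  ]
```

View pics/b_wrist.png

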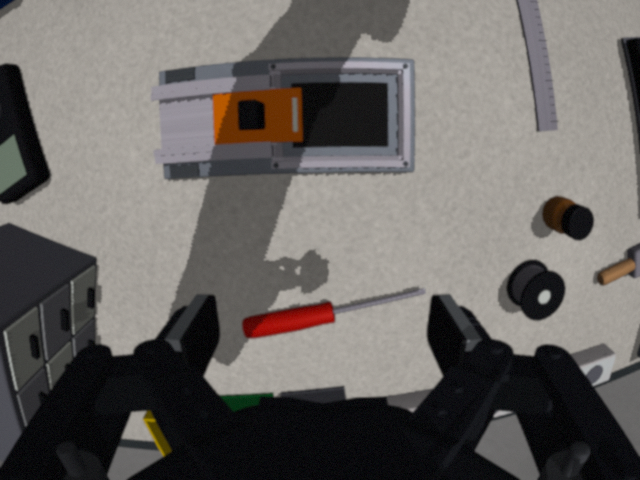

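```bash
cat > fit.py <<'E'
from h import *
import pickle,sys
P=pickle.load(open("b.pkl","rb")); im=cv2.imread("pics/b_wrist.png")
# nest, knob -> yaw
n=np.array([.5405,-.1765]);k=np.array([.5284,-.2518])
d=n-k; print("yaw",np.arctan2(-d[0],d[1]),"len",np.hypot(*d))
yaw=float(sys.argv[3]) if len(sys.argv)>3 else -.14
if len(sys.argv)>2: n=np.array([float(sys.argv[1]),float(sys.argv[2])])
R=np.array([[np.cos(yaw),-np.sin(yaw)],[np.sin(yaw),np.cos(yaw)]])
S=4;x0,y0,x1,y1=140,40,440,200
c=cv2.resize(im[y0:y1,x0:x1],None,fx=2.6,fy=2.6,interpolation=cv2.INTER_CUBIC)
def poly(x,y,z,col):
    pts=[]
    for a,b in zip(x,y):
        w=n+R@np.array([a,b]); p=proj("wrist",[w[0],w[1],z],P); pts.append([(p[1]-x0+.5)*2.6,(p[0]-y0+.5)*2.6])
    cv2.polylines(c,[np.int32(np.round(pts))],True,col,1)
poly([-.038,.038,.038,-.038],[-.053,-.053,.053,.053],.02,(0,255,0))
poly([-.048,.048,.048,-.048],[-.063,-.063,.063,.063],.028,(0,0,255))
poly([-.054,.054,.054,-.054],[-.174,-.174,.07,.07],.02,(255,255,0))
cv2.imwrite(sys.argv[4] if len(sys.argv)>4 else "pics/fit1.png",c)
E
python3 fit.py .5405 -.1765 -.14 pics/fit1.png
```

```text
yaw -0.15932852325822197 len 0.07626598193165814
```

View pics/fit1.png

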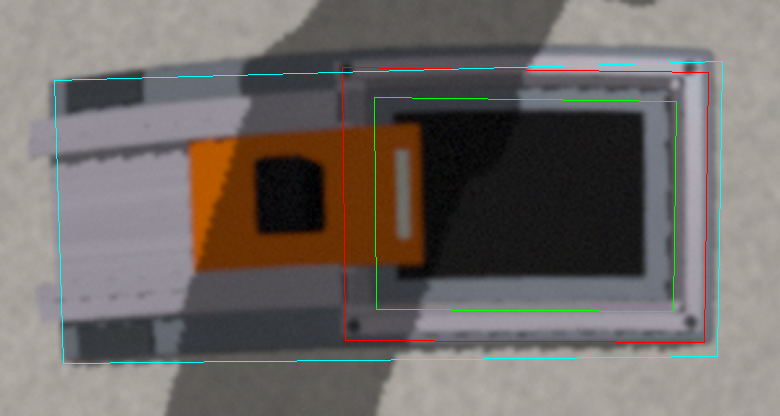

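```bash
python3 - <<'E'
from h import *
import pickle
P=pickle.load(open("b.pkl","rb"))
g=lambda u,v:[40+v/2.6-.5,140+u/2.6-.5]
s=[onz("wrist",g(*q),.028,P)[:2] for q in [(347,68),(689,68),(690,322),(353,325)]]
s=np.array(s);print(s.round(4),"c",s.mean(0))
d=s[1]+s[2]-s[0]-s[3];print("yaw",np.arctan2(-d[0],d[1]),np.hypot(*d)/2)
d=s[2]+s[3]-s[0]-s[1];print("yaw",np.arctan2(d[1],d[0]),np.hypot(*d)/2)
for z in (.075,.06): print("knob",onz("wrist",g(290,195),z,P))
# the same in top cam
E
python3 -c "
import cv2
im=cv2.imread('pics/a_top.png')[235:330,380:545];cv2.imwrite('pics/top_crop.png',cv2.resize(im,None,fx=4.8,fy=4.8,interpolation=cv2.INTER_CUBIC))
im=cv2.imread('pics/a_top.png')[200:340,110:240];cv2.imwrite('pics/top_crop2.png',cv2.resize(im,None,fx=4.2,fy=4.2,interpolation=cv2.INTER_CUBIC))"
```

```text
[[ 0.4849 -0.2307]
 [ 0.4998 -0.1142]
 [ 0.5892 -0.125 ]
 [ 0.5745 -0.2421]] c [ 0.53709421 -0.17798795]
yaw -0.12611377317486508 0.11774477837352038
yaw -0.12361266429420772 0.09015103532057862
knob [ 0.52897793 -0.24808379  0.075     ]
knob [ 0.52795951 -0.25085392  0.06      ]
```

View pics/top_crop.png

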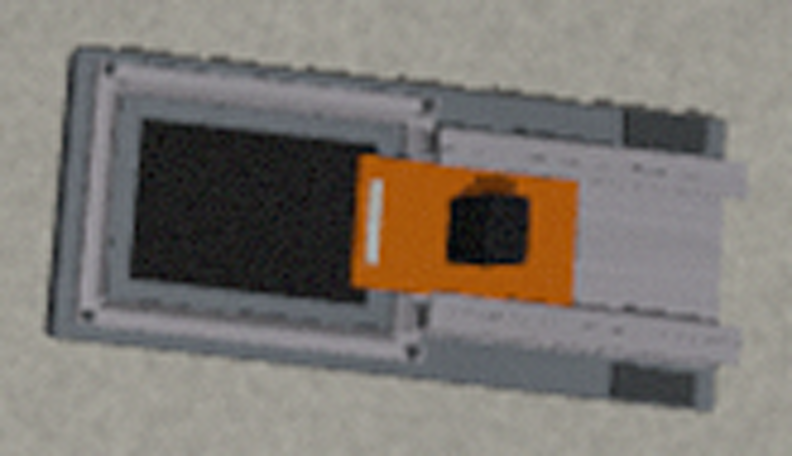

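View pics/top_crop2.png

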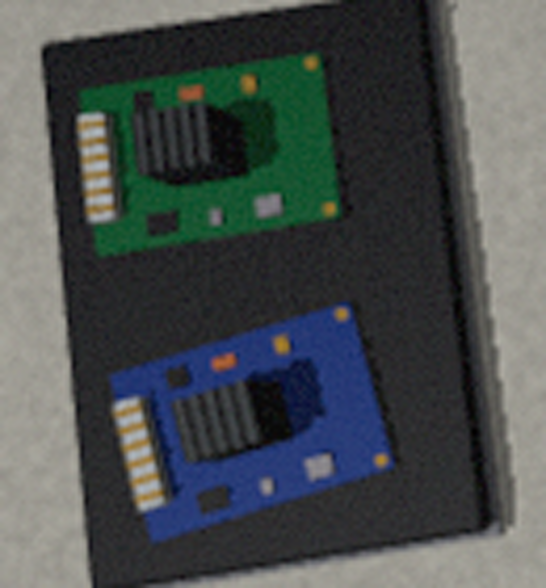

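Run:
```python
from h import *
g=lambda u,v:[235+v/4.8-.4,380+u/4.8-.4]
s=np.array([onz("top",g(*q),.028)[:2] for q in [(429,105),(110,69),(88,316),(413,352)]]);print(s.round(4),"c",s.mean(0))
d=s[1]-s[0]+s[2]-s[3];print("yaw",np.arctan2(-d[0],d[1]),np.hypot(*d)/2)
d=s[0]-s[3]+s[1]-s[2];print("yaw",np.arctan2(d[1],d[0]),np.hypot(*d)/2)
g=lambda u,v:[200+v/4.2-.4,110+u/4.2-.4]
# green board corners at top z .036
s=np.array([onz("top",g(*q),.036)[:2] for q in [(325,53),(79,88),(97,256),(343,215)]]);print(s.round(4),"c",s.mean(0))
d=s[1]-s[0]+s[2]-s[3];print("yaw",np.arctan2(-d[0],d[1]),np.hypot(*d)/2)
d=s[0]-s[3]+s[1]-s[2];print("yaw",np.arctan2(d[1],d[0]),np.hypot(*d)/2)
```

```text
[[ 0.5755 -0.2422]
 [ 0.5896 -0.1247]
 [ 0.4998 -0.1135]
 [ 0.4858 -0.2312]] c [ 0.53767528 -0.17792173]
yaw -0.11863756568386113 0.11839785029259488
yaw -0.12340644215469754 0.09042605200315915
[[0.6561 0.2545]
 [0.6418 0.3557]
 [0.5717 0.3446]
 [0.588  0.2447]] c [0.61442291 0.29986139]
yaw 0.15071665221321726 0.10175082901956066
yaw 0.15069767781853532 0.06990610341619372
```

```bash
cat >> h.py <<'E'
N=np.array([.5374,-.1780]); YAW=-.123
EY=np.array([-np.sin(YAW),np.cos(YAW)]); EX=np.array([np.cos(YAW),np.sin(YAW)])
def nest(x,y,z): q=N+EX*x+EY*y; return [q[0],q[1],z+.02]
def ori(y): return [-np.pi/2,0,y]
def st(): print("t",ctrl.current_t(),"tcp",np.round(ctrl.current_tcp_pos(),4),"F",np.round(ctrl.current_force(),1),"op",round(ctrl.current_opening(),4))
E
python3 - <<'E'
from h import *
fingers.command_gripper(.05); st()
ctrl.reach(nest(0,-.074,.12),ori(YAW)); st()
print(ctrl.movel(nest(0,-.074,.023),v=.15,guard=12)); st()
fingers.command_gripper(0.0); st()
im=viewer.capture("wrist"); cv2.imwrite("pics/c_wrist.png",im)
E
```

```text
t 4.8583 tcp [ 0.62  -0.205  0.22 ] F [-0.1  0.3 -0.1] op 0.0501
t 5.4417 tcp [ 0.5284 -0.2516  0.1401] F [ 1.1 -0.3  0.9] op 0.0503
False
t 6.2417 tcp [ 0.5294 -0.2519  0.0438] F [-0.1  0.6  0.9] op 0.0499
t 6.6417 tcp [ 0.529  -0.2515  0.0441] F [-0.9 -0.3  6.8] op 0.0155
```

View pics/c_wrist.png

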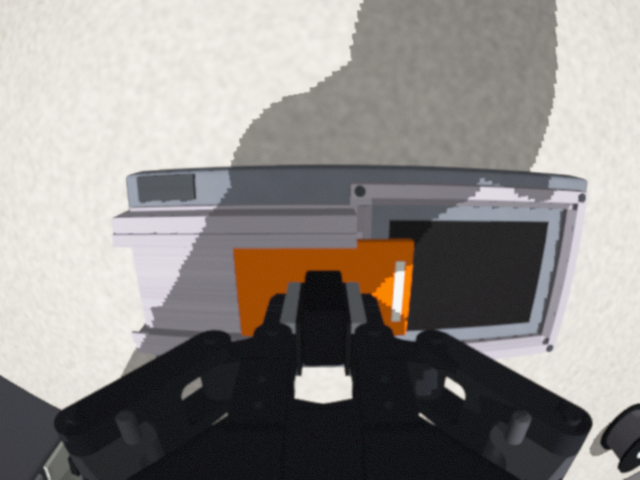

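Run:
```python
from h import *
p0=ctrl.current_tcp_pos(); s0=(p0[:2]-N)@EY; print("start y",s0)
print(ctrl.movel(nest(0,-.131,p0[2]-.02),v=.06,guard=15)); st()
p=ctrl.current_tcp_pos(); print("y",(p[:2]-N)@EY,"x",(p[:2]-N)@EX)
fingers.command_gripper(.045); st()
ctrl.movel(nest(0,-.125,.12),v=.25); st()
im=viewer.capture("wrist"); cv2.imwrite("pics/d_wrist.png",im)
im=viewer.capture("top"); cv2.imwrite("pics/d_top.png",im)
cv2.imwrite("pics/d_topc.png",cv2.resize(im[235:330,380:545],None,fx=4.8,fy=4.8,interpolation=cv2.INTER_CUBIC))
```

```text
start y -0.07402045363514728
True
t 7.5667 tcp [ 0.523  -0.3012  0.0441] F [-0.3  3.4  5.6] op 0.0153
y -0.12403641050866501 x 0.0008118242317634594
t 7.9583 tcp [ 0.5232 -0.2998  0.0434] F [-0.2  0.3 -0.4] op 0.045
t 8.4917 tcp [ 0.5222 -0.3021  0.1407] F [-0.6 -0.3  0.5] op 0.0452
```

View pics/d_wrist.png

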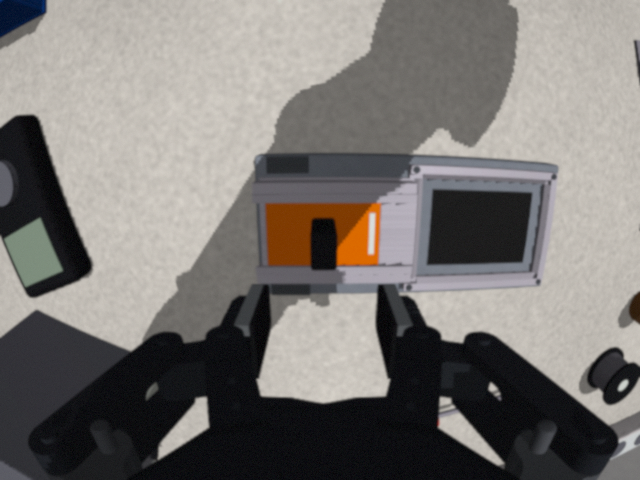

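Run:
```python
from h import *
import pickle
ctrl.movel(nest(0,-.1,.22),v=.3)
b=np.array([.6144,.2999]);y=.15
q=b+.05*np.array([np.cos(y),np.sin(y)])
ctrl.reach([q[0],q[1],.24],ori(y)); ctrl.pause(.1); st()
P=viewer.camera_params("wrist"); im=viewer.capture("wrist"); cv2.imwrite("pics/e_wrist.png",im); pickle.dump(P,open("e.pkl","wb"))
for t,z in [("green_board_grip",.064),("green_board_connector",.041),("blue_board_grip",.064)]:
    for d in place_of("wrist",t)[:2]: print(t,np.round(d["at"],1),round(d["p"],2),np.round(onz("wrist",d["at"],z,P),4))
for d in search_frame("wrist","green_board")[:2]: print(d)
st()
```

```text
t 11.3333 tcp [0.6644 0.3054 0.2404] F [ 0.3  0.6 -0.2] op 0.0449
green_board_grip [158.1 327.8] 0.65 [0.6176 0.3022 0.064 ]
green_board_grip [171.2  99.7] 0.42 [0.6536 0.0829 0.064 ]
green_board_connector [152.6 369.8] 0.93 [0.6083 0.3402 0.041 ]
blue_board_grip [ 27.3 317.8] 0.78 [0.5054 0.2771 0.064 ]
blue_board_grip [152.9 326.6] 0.63 [0.6133 0.3005 0.064 ]
{'rect': [269.6, 111.8, 379.8, 190.8], 'p': 0.79}
t 11.5833 tcp [0.6639 0.307  0.24  ] F [-0.8  0.5 -0.3] op 0.0449
```

View pics/e_wrist.png

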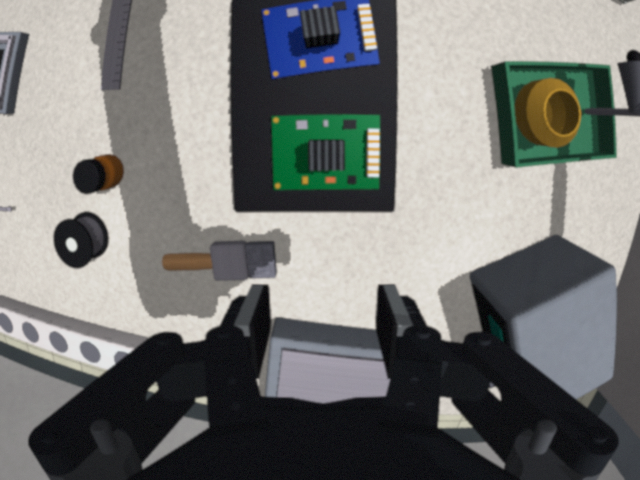

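View pics/d_topc.png

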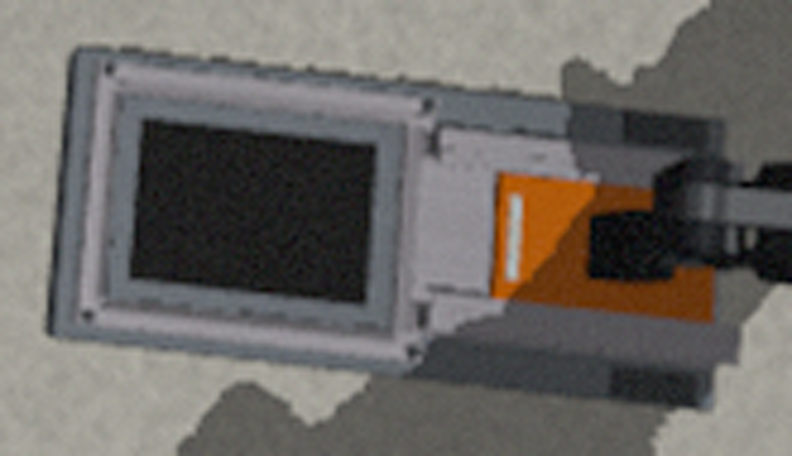

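Run:
```python
from h import *
import pickle
for cam,f,P,roi in [("wrist","pics/e_wrist.png",pickle.load(open("e.pkl","rb")),(255,100,400,205)),("top","pics/a_top.png",None,(110,200,240,275))]:
    im=cv2.imread(f); x0,y0,x1,y1=roi; c=im[y0:y1,x0:x1].astype(int)
    m=((c[...,1]>c[...,0]+25)&(c[...,1]>c[...,2]+25)).astype(np.uint8)
    n,l,s,_=cv2.connectedComponentsWithStats(m); k=1+np.argmax(s[1:,4]); ys,xs=np.where(l==k)
    W=np.array([onz(cam,[a+y0,b+x0],.036,P)[:2] for a,b in zip(ys,xs)])*1000
    # include connector via hull ok
    r=cv2.minAreaRect(W.astype(np.float32)); print(cam,r, s[k])
```

```text
wrist ((614.2135620117188, 299.686767578125), (70.8026351928711, 100.09551239013672), 8.882880210876465) [  16   14  109   76 5634]
top ((614.06884765625, 300.42083740234375), (70.35012817382812, 99.76094818115234), 9.071508407592773) [  19   13   62   48 1287]
```

Run:
```python
from h import *
o=ori(.157)
ctrl.reach([.6142,.3000,.15],o); st()
print(ctrl.movel([.6142,.3000,.046],v=.12,guard=12)); st()
im=viewer.capture("wrist"); cv2.imwrite("pics/f0_wrist.png",im)
fingers.command_gripper(0.0); st()
im=viewer.capture("wrist"); cv2.imwrite("pics/f1_wrist.png",im)
print(ctrl.current_orientation())
cv2.imwrite("pics/f.png",np.hstack([cv2.resize(cv2.imread(f"pics/f{i}_wrist.png"),(400,300)) for i in (0,1)]))
```

```text
t 12.075 tcp [0.6151 0.3005 0.1509] F [ 1.  -0.4  0.8] op 0.0448
False
t 13.0917 tcp [0.6151 0.3002 0.047 ] F [ 0.  -0.7  0.9] op 0.0447
t 13.4167 tcp [0.615  0.3004 0.0472] F [ 0.4 -0.4  3.8] op 0.0294
[-1.56988171 -0.00191975  0.15710386]
```

View pics/f.png

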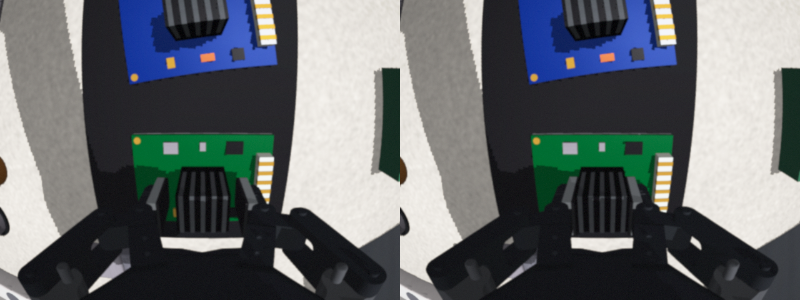

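Run:
```python
from h import *
import pickle
ctrl.movel([.6142,.3000,.2],v=.2); st()
ctrl.reach(nest(.0004,.0007,.2),ori(YAW)); st()
ctrl.movel(nest(.0004,.0007,.060),v=.15); ctrl.pause(.2); st()
P=viewer.camera_params("wrist");pickle.dump(P,open("g.pkl","wb"))
im=viewer.capture("wrist"); cv2.imwrite("pics/g_wrist.png",im)
im=viewer.capture("top"); cv2.imwrite("pics/g_top.png",im)
cv2.imwrite("pics/g_topc.png",cv2.resize(im[235:330,380:545],None,fx=4.8,fy=4.8,interpolation=cv2.INTER_CUBIC))
```

```text
t 14.3833 tcp [0.6129 0.2997 0.1981] F [-0.4  0.1 -1.6] op 0.0292
t 16.15 tcp [ 0.539  -0.1755  0.2197] F [ 0.3 -0.2 -2.3] op 0.0294
t 17.4333 tcp [ 0.5385 -0.1775  0.0808] F [-0.1  0.1 -1.6] op 0.0292
```

View pics/g_wrist.png

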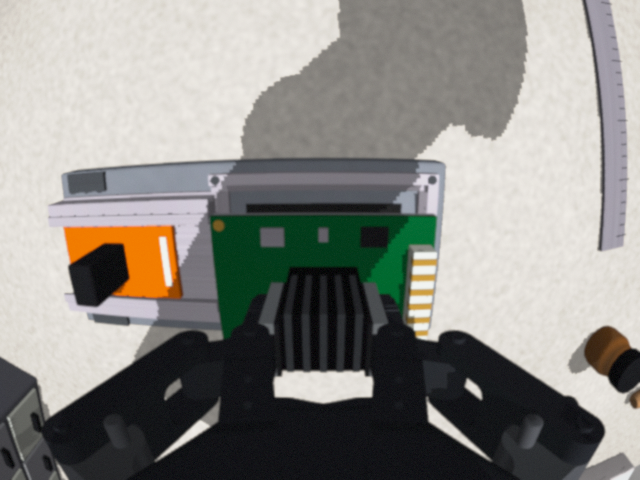

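View pics/g_topc.png

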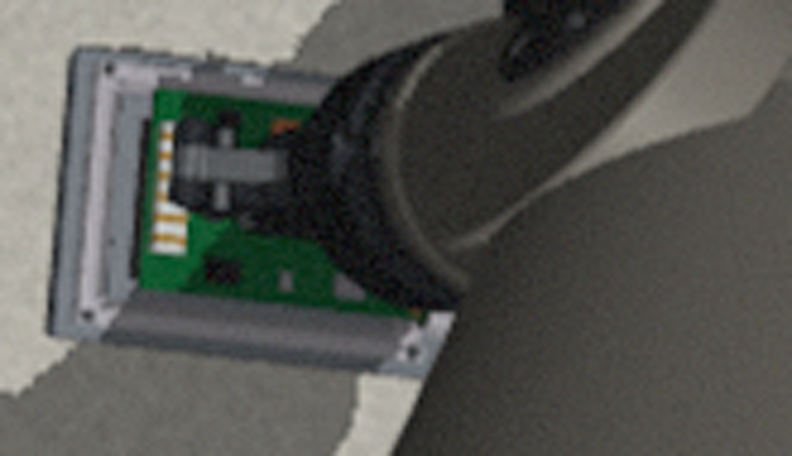

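Run:
```python
from h import *
import pickle
P=pickle.load(open("g.pkl","rb"))
def nf(w): d=w[:2]-N; return np.round([d@EX*1000,d@EY*1000],1)
for px in ([217,213],[215,436]): print("w",nf(onz("wrist",px,.0696,P)))
g=lambda u,v:[235+v/4.8-.4,380+u/4.8-.4]
for q in ((155,88),(138,290)): print("t",nf(onz("top",g(*q),.0696)))
for px in ([181,214],[180,432]): print("screw w",nf(onz("wrist",px,.028,P)))
print(nf(ctrl.current_tcp_pos()), ctrl.current_orientation())
```

```text
w [-34.2 -48.2]
w [-35.   49.7]
t [34.9 50.7]
t [-35.4  50.7]
screw w [-44.3 -59.3]
screw w [-44.7  59.4]
[0.8 0.7] [-1.57066235e+00 -1.01377861e-03 -1.22899186e-01]
```

Run:
```python
from h import *
print(ctrl.movel(nest(.0002,.0005,.026),v=.06,guard=10)); st()
print(ctrl.movel(nest(.0002,.0005,.013),v=.03,guard=8)); ctrl.pause(.2); st()
print(ctrl.current_orientation())
cv2.imwrite("pics/h_wrist.png",viewer.capture("wrist"))
```

```text
False
t 18.25 tcp [ 0.5377 -0.1777  0.046 ] F [-0.6  0.5 -2.1] op 0.0295
True
t 18.8167 tcp [ 0.5383 -0.1777  0.0372] F [-0.1 -0.7  5. ] op 0.029
[-1.57086235e+00 -1.52645885e-03 -1.22971300e-01]
```

View pics/h_wrist.png

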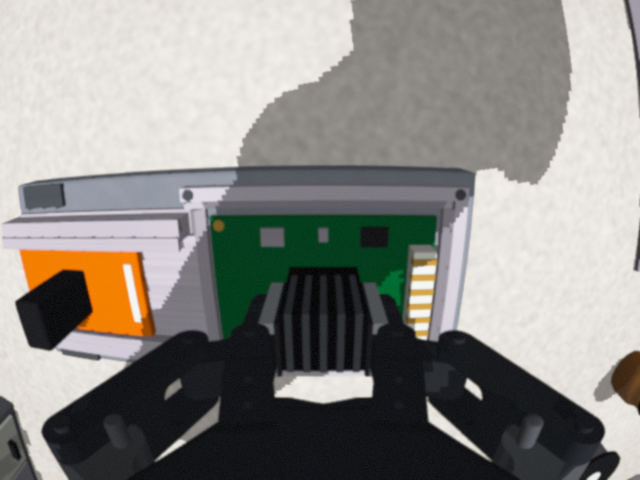

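Run:
```python
from h import *
fingers.command_gripper(.044); st()
ctrl.movel(nest(.0002,.0005,.12),v=.2); st()
q=nest(.05,-.03,.2)
ctrl.movel(q,v=.25); ctrl.pause(.1); st()
import pickle
P=viewer.camera_params("wrist");pickle.dump(P,open("i.pkl","wb"))
im=viewer.capture("wrist");cv2.imwrite("pics/i_wrist.png",im)
for t,z in [("green_board_grip",.054),("green_board_connector",.031),("gate_knob",.06)]:
    for d in place_of("wrist",t)[:2]:
        w=onz("wrist",d["at"],z,P)[:2]-N; print(t,round(d["p"],2),np.round([w@EX*1000,w@EY*1000],1))
cv2.imwrite("pics/i_c.png",cv2.resize(im[90:250,200:460],None,fx=3,fy=3,interpolation=cv2.INTER_CUBIC))
```

```text
t 19.1583 tcp [ 0.5369 -0.177   0.0359] F [ 0.5 -0.4 -0.2] op 0.0437
t 19.825 tcp [ 0.5371 -0.1769  0.1392] F [-0.1  0.8  0.1] op 0.0438
t 20.475 tcp [ 0.5816 -0.2125  0.2174] F [-0.6 -0.2  0.4] op 0.0441
green_board_grip 0.95 [-0.1  0.9]
green_board_connector 0.95 [ 0.3 41.6]
gate_knob 0.76 [   1.  -126.5]
gate_knob 0.72 [173.2 -46.2]
```

View pics/i_c.png

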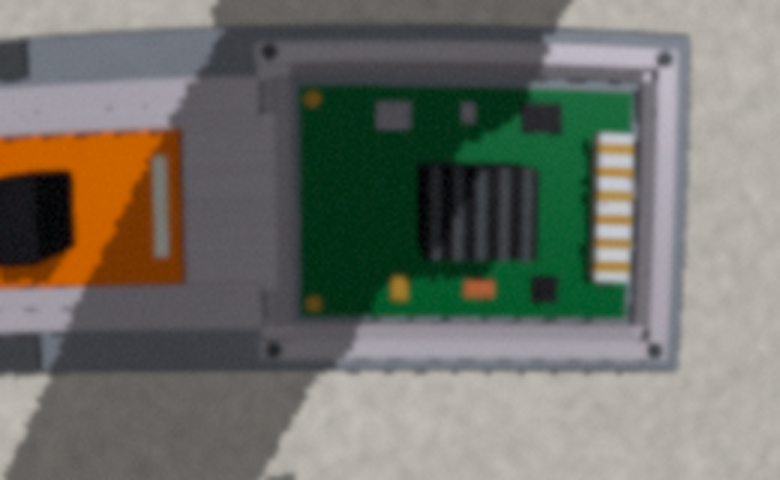

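Run:
```python
from h import *
ctrl.reach(nest(0.0005,-.1243,.11),ori(YAW)); st()
print(ctrl.movel(nest(0.0005,-.1243,.023),v=.15,guard=12)); st()
fingers.command_gripper(0.0); st()
z=ctrl.current_tcp_pos()[2]-.02
print(ctrl.movel(nest(0.0005,-.062,z),v=.05,guard=15)); st()
p=ctrl.current_tcp_pos(); print("y",(p[:2]-N)@EY,"x",(p[:2]-N)@EX)
cv2.imwrite("pics/j_wrist.png",viewer.capture("wrist"))
```

```text
t 21.2917 tcp [ 0.5232 -0.3012  0.1301] F [0.2 0.2 0.5] op 0.044
False
t 22.025 tcp [ 0.5236 -0.3017  0.0439] F [-0.  -0.3  0.4] op 0.0439
t 22.3833 tcp [ 0.5235 -0.3014  0.0443] F [-0.1  2.1  6.3] op 0.0151
True
t 23.4417 tcp [ 0.5301 -0.2468  0.0444] F [ 0.2 -2.2  0.3] op 0.0153
y -0.0692112512888855 x 0.001197493366769759
```

View pics/j_wrist.png

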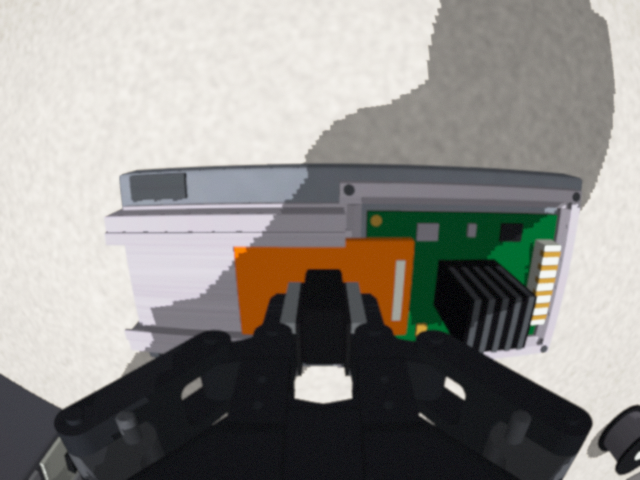

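Run:
```python
from h import *
import pickle
z=ctrl.current_tcp_pos()[2]-.02
print(ctrl.movel(nest(0.0005,-.062,z),v=.03,guard=15)); st()
p=ctrl.current_tcp_pos(); print("y",(p[:2]-N)@EY)
fingers.command_gripper(.044); st()
p=ctrl.current_tcp_pos(); 
ctrl.movel([p[0],p[1],.15],v=.2)
ctrl.movel(nest(.06,-.03,.2),v=.25); ctrl.pause(.1); st()
P=viewer.camera_params("wrist")
im=viewer.capture("wrist")
for t,z in [("green_board_grip",.054),("green_board_connector",.031),("gate_knob",.06),("gate_edge",.029)]:
    for d in place_of("wrist",t)[:2]:
        w=onz("wrist",d["at"],z,P)[:2]-N; print(t,round(d["p"],2),np.round([w@EX*1000,w@EY*1000],1))
cv2.imwrite("pics/k_c.png",cv2.resize(im[70:230,160:420],None,fx=3,fy=3,interpolation=cv2.INTER_CUBIC))
cv2.imwrite("pics/k_scene.png",viewer.capture("scene"))
```

```text
True
t 23.7667 tcp [ 0.5301 -0.247   0.0445] F [ 1.2 -4.4  0. ] op 0.0153
y -0.06932739183758455
t 24.1583 tcp [ 0.5301 -0.2473  0.0445] F [ 0.1  0.2 -1.2] op 0.0438
t 25.4833 tcp [ 0.5905 -0.2159  0.2178] F [-1.  -0.3 -0.1] op 0.0441
green_board_grip 0.64 [181.4 -44.5]
green_board_grip 0.6 [0.2 0.9]
green_board_connector 0.71 [ 0.8 43.2]
gate_knob 0.89 [  0.6 -69.9]
gate_knob 0.66 [ -1.7 -28.8]
gate_edge 0.73 [  0.8 -31.1]
```

View pics/k_c.png

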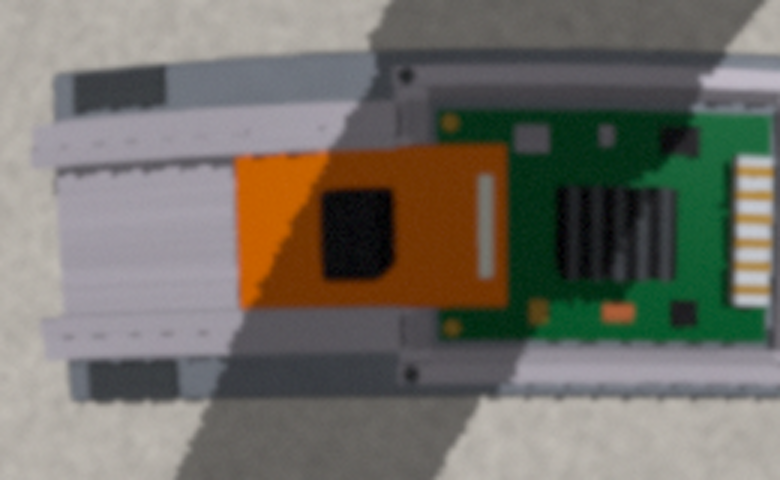

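View pics/k_scene.png

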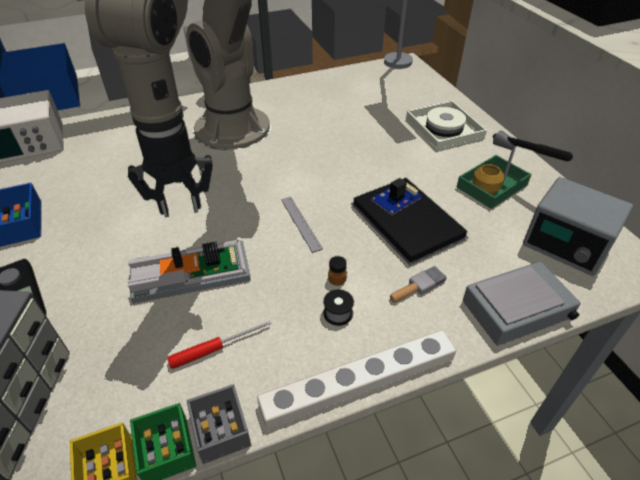

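The pictures show the gate closed over the board's end (orange leading edge at about col 508 in the crop, covering the board from col 435). The heat sink and connector are at the far end, the other items are in place, and the gripper is clear.

```bash
python3 -c "
from h import *
st(); print(ticket.hand_in())"
```

```text
t 25.7833 tcp [ 0.5926 -0.2154  0.2196] F [0.4 0.2 0.7] op 0.0438
the job is handed in; nothing more can be done
None
```

The job is done and was handed in at 25.8 s. I slid the gate open to its stop and lifted the green board by its heat sink. I then lowered it into the nest until it touched the floor at the expected height, let go, and slid the gate back to its home stop.

**Board:** the last wrist view shows it seated inside the walls with the heat sink about 1 mm from the nest's centre. The white connector is at the end away from the gate.

**Gate:** it travelled 54.8 mm between stops, against 55 mm nominal. After release the networks put the knob at 69.9 mm and the leading edge at 31.1 mm from the nest's centre, against 70 and 30 mm. The arm read the knob at 69.3 mm when it pushed the gate home. These differ by about 1 mm, which is within the calibration.

**Rest of the bench:** in the final scene picture the blue board and the other items look undisturbed, judged by eye only, and the gripper is clear of everything. The networks also gave a few false hits, such as a "heat sink" 180 mm away, which I ignored after comparing them with the pictures.

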